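# Free a polished sample from the gauge station and hold it up to the light

### The arm

A 6-joint arm with a two-finger parallel gripper is mounted at the origin on the work surface. World frame = base frame: x ahead of the robot, y to its left, z up, the work surface at z = 0. Lengths are in m, angles in rad, forces in N, time in s.
With the tool pointing down it reaches from about 0.4 to 0.825 m from the base axis. Payload 7 kg.
Tool frame: the origin (TCP) lies midway between the tips of the shut fingers; the grasp point (between the pads) lies arm.hold_point_z behind it (arm.hold_point_z is the distance from the TCP to the grasp point, in m); z points along the fingers, y is the line along which they close (so a half turn about z gives the same grasp; the last joint's range is limited). The gripper opens to 88 mm and grips with 3 to 60 N. Pads are 19 mm wide; open, the fingers measure 130 mm over their backs; the gripper's body (78 mm by 193 mm) begins 47 mm behind the grasp point.
Start: joints at [-1.034, 0.359, 0.012, 0, -1.224, -0.288], TCP at [0.166, -0.654, 0.227] pointing down, gripper open.
Joint ranges: [-3.07, 3.07], [-1.43, 2.12], [-1.02, 1.25], [-3.03, 1.67], [-3.05, -0], [-3.03, 3.03]. Speed limits (rad/s): [2.39, 2.39, 3.01, 3.14, 3.14, 3.14].

### API

Orientations are given as [roll, pitch, yaw] about the fixed x, y, z axes, in that order (R = Rz(yaw) Ry(pitch) Rx(roll)).
In Python, from station import arm gives the robot as it stands.
- The arm moves only by the shell command python3 -m crank 'ROWS' [OPENING] [FORCE]. ROWS is JSON, a list that holds one entry, the list of rows, each a list of 4 numbers: the shift along the tool's x, y, z in units of 25 mm (1.0 is 25 mm), then the turn about the tool's z in units of 5 degrees (1.0 is 5 degrees). A call has 1 to 12 rows; each row is the pose to reach, as a shift and turn from the pose commanded when the call began, along the tool's axes at that moment; what a row does not reach only later rows make up. A row lasts 1/8 s, in which the tool goes at most 62.5 mm and 10.7 degrees, less where a joint would pass 70% of its speed; a pose out of reach is approached as far as the arm can. A call with a gripper value outside its range is refused whole. OPENING is the closure, from 0 (fully open) to 1 (shut), set as the call begins (- or left out, the last holds). The fingers move at their own pace and stop on an object; FORCE is the grip in N (left out, the last holds). Time passes only in rows, so rows that repeat a pose let the fingers close. It gives the time, the measured TCP pose, the force, the opening and the grip force at its end, in the units of the state.
- arm.get_state(): the state, without advancing time (a new reading comes with each control period).
- arm.grab_frame(name): name is "scene" or "top"; returns (picture, depth): 384x512x3 uint8, red, green, blue; 384x512 float32, m along the optical axis (not along the pixel's ray), 0 where there is no reading.
- arm.get_calibration(name): a dict with "mtx" (3x3 intrinsics, pixels), "R" (3x3) and "t" (3): a world point X has camera coordinates R X + t. Camera axes: x right, y down, z forward; pixel columns grow to the right and rows downward; lengths in m; the calibration is good to about 2 mm. A picture is of the moment at which its call begins. get_calibration takes no time and is no camera call.
- arm.job_done(): hands the job in; it is judged then, once.
Trained networks look in the newest picture that a camera, given by its name, has taken for a name from the list of things; names that differ only in an ending like _2 or _b are one class to them, and where a whole thing is asked for, a point or a joint stands for the part that bears it (a point fixed in the world has none). Each returns a list of dicts, best first, with "score" (0 to 1); they miss things now and then, are a little off and sometimes report something else, mostly with a low value. They report only what shows in the picture. A call takes as long as a camera call. They do not tell look-alikes from the thing itself.
- arm.recognise(thing, camera): "extent" ([left, top, width, height] in pixels, round what is visible of it).
- arm.trace(thing, camera): "mask" (384x512 bool, what is visible of it) and "extent" ([left, top, width, height] in pixels, round what is visible of it).
The state is a dict: "t": time; "q": joint angles; "qd": joint speeds; "joint_efforts": joint torques, N m; "eef_pos": TCP position; "ee_rot": TCP orientation; "force": force on the tool from outside, world axes, zero at the start; "moment": the same for the moment, N m; "width": finger opening in m; "gripper_force": force on a finger pad.
Only numpy, scipy, OpenCV 4.12 (cv2) and the standard library are available. Lean on these libraries where they do the work, as an engineer would, in place of code of your own. Each camera call takes 0.05 s, during which the arm holds its last target. There are 200 camera calls.

### The job

Slide the gauge head along its rail, away from over the sample holder, until it reaches the far stop. Then draw the sample holder straight up out of its nest by its tab and tip it back to about 45 degrees, with the polished face turned up to the ceiling light. Finish while still holding it there, still and touching nothing else, all of it at least 15 cm above the bench; leave the gauge head at the stop, and the spare holders and the other loose things where they stand.

Things in the scene. Friction and masses are not known exactly. Their poses are not given: they have to be found in the camera images.
- station: Fixed gauge station: white base plate 200 x 260 x 20 mm. Origin at the centre of its underside, on the bench; x away from the robot, y left, z up at yaw 0 (yaw varies by up to 0.3 rad; it stands left or right of the middle). A rail along y at x +60 mm, up to z 32 mm, with dark stop blocks 50 mm high at its ends, carries the gauge head; the nest holds the sample holder.
- nest (a point): Centre of the slot's floor in the station's black nest, 20 mm above the bench. The slot is 12.5 mm (station x) by 83 mm (y) and 30 mm deep, open at the top; its walls are 12 mm thick.
- gauge (a joint): Slide of the gauge head (carriage) along the station's +y, 0 to 0.130 m. It starts at 0 to 0.035, its sensor over the holder's tab, so the holder cannot be lifted; 0.130 is the far stop (sensor 115 mm from the nest's centre). About 2.5 N of dry friction; it stays where it is left. A foot 44 x 40 mm on the rail, a 30 mm square column, an arm at its top, 30 mm wide, to over the nest.
- sensor (a point): Centre of the lower face of the gauge head's steel sensor barrel, 28 mm across, 34 mm tall, at the end of the arm, 148 mm above the bench (8 mm above the top of the holder's tab). The arm runs 90 mm from the column to it, 150 to 166 mm above the bench.
- gauge_knob (a point): Centre of the top of the black upright knob on the gauge head, above the column: 24 mm across, 40 mm tall, top at 206 mm above the bench. It moves with the head; take it from above.
- holder: Sample holder in the nest: aluminium plate 10 mm thick (x), 80 wide (y), 80 high (z), with a tab on top 12 thick (x), 32 wide (y), from 78 to 120 mm above its lower edge. A polished round steel sample, 62 across, is flush in its +x face, which at first looks away from the robot. Origin: centre of the lower edge, at first 20 mm above the bench; z towards the tab. 0.15 to 0.31 kg.
- rack: Fixed grey rack for spare holders, base 160 x 150 x 20 mm, origin at the centre of its underside. It stands on the other side of the middle from the station.
- spare_a: Spare holder in the rack, same size as the sample holder but with a square glass; leave alone. Origin at the centre of the lower edge.
- spare_b: Another spare holder in the rack, like spare_a; leave alone.
- setting_ring: Loose steel ring, 40 mm across, 14 mm high, standing on the station's base at its front left corner; leave alone. Origin at the centre of its underside.
- cond_ring: Loose heavy steel ring, 80 mm across, 25 mm high, near the robot; leave alone. Origin at the centre of its underside.
- jar: Jar 56 mm across, 75 mm high, near the robot; leave alone. Origin at the centre of its underside.
- dish: White dish 80 mm across, 22 mm high, near the robot; leave alone. Origin at the centre of its underside.
- bottle: White bottle 60 mm across, 170 mm high, standing beyond the station and the rack; leave alone. Origin at the centre of its underside.
Things that resemble listed ones, but are neither listed nor needed, are in the scene too. Leave any yellow look-alike of the holder alone.

How it is judged:
On the way, in this order (a step that is already met when the one before it is completed fails the run):
1. the gauge head is at the far stop while the holder still stands in its nest (value of joint gauge above 0.125 m and z of holder in the frame of station below 0.03 m), for 0.2 s.
2. the holder is drawn up clear of the nest in the gripper (z of holder in the frame of station above 0.06 m and contact force between holder and the fingers above 1 N), for 0.2 s.
At the end, for the whole second after the job is handed in: The holder is held in the fingers and still, its lower edge at least 14 cm above the bench, the polished (+x) face's normal 30 to 60 degrees from straight up, touching no station, rack, spare holder, bottle or jar; the gauge head stands within 10 mm of the far stop (contact force between holder and the fingers above 1 N and height (world z) of holder above 0.14 m and angle between holder's own x axis and vertical between 0.52 and 1.05 rad and linear speed of holder below 0.03 m/s and angular speed of holder below 0.15 rad/s and value of joint gauge above 0.12 m and contact force between holder and station below 0.1 N and contact force between holder and rack below 0.1 N and contact force between holder and spare_a below 0.1 N and contact force between holder and spare_b below 0.1 N and contact force between holder and bottle below 0.1 N and contact force between holder and jar below 0.1 N); the arm keeps its last pose, push and grip.
It fails at once if a spare holder or another loose bystander is moved by more than 3 cm or tipped (distance of any of spare_a, spare_b, setting_ring, cond_ring, jar, dish, bottle from where it was at the start of the episode above 0.03 m or angle between any of spare_a, spare_b, setting_ring, cond_ring, jar, dish, bottle's own z axis and vertical above 0.5 rad).
It also fails if it takes over 53 s, if anything falls off the work surface, if the arm or the gripper's body presses on something with over 40 N, if the wrist force passes 120 N, or if a joint passes its speed limit or range.

## Working session

There is one attempt and no reset: what is moved stays moved. The work goes in short steps, Python scripts to look and compute and a shell command to move; the robot and the scene stay as the last step left them, time stands still between calls to the robot, and variables do not carry over. Pictures are saved under pics/ and viewed, at most 10 in all, crops included, and the job is handed in when it is done.

```bash
mkdir -p pics; ls
cat > h.py <<'E'
import numpy as np, cv2
from station import arm
from scipy.spatial.transform import Rotation as Ro
def save(n,im): cv2.imwrite('pics/'+n,cv2.cvtColor(im,cv2.COLOR_RGB2BGR))
def cloud(name,d):
    c=arm.get_calibration(name);K=np.array(c["mtx"]);R=np.array(c["R"]);t=np.array(c["t"])
    v,u=np.mgrid[:384,:512]
    P=np.stack([(u-K[0,2])/K[0,0]*d,(v-K[1,2])/K[1,1]*d,d],-1)
    return (P-t)@R   # world
def proj(name,X):
    c=arm.get_calibration(name);K=np.array(c["mtx"]);p=(np.array(X)@np.array(c["R"]).T+np.array(c["t"]))@K.T
    return p[...,:2]/p[...,2:]
E
python3 - <<'E'
from h import *
s=arm.get_state();print({k:np.round(v,3) for k,v in s.items()},arm.hold_point_z)
ims=[]
for n in("scene","top"):
    im,d=arm.grab_frame(n);save(n+'0.png',im);np.save(n+'0.npy',d);ims.append(im)
    P=cloud(n,d)
    for th in("gauge_knob","sensor","holder","station","rack","gauge","nest","bottle","jar","setting_ring"):
        try:
            for r in arm.trace(th,n)[:4]:
                m=r["mask"]&(d>0)
                q=P[m]; print(n,th,round(r["score"],2),np.round(r["extent"]),np.round(np.median(q,0),3),np.round(q[:,2].max(),3) if len(q) else '')
        except Exception as e: print(n,th,repr(e)[:80])
save('both0.png',cv2.resize(np.vstack(ims)[:, :],(800*384//384*1,600)) if 0 else np.vstack(ims)[:,:][:768])
E
```

```text
pics
{'t': np.float64(0.0), 'q': array([-1.034,  0.359,  0.011, -0.   , -1.224, -0.288]), 'qd': array([-0.001, -0.002,  0.   ,  0.   ,  0.001, -0.002]), 'joint_efforts': array([ 0.0000e+00, -5.8272e+01,  2.9306e+01,  6.9970e+00,  7.0000e-03,
       -0.0000e+00]), 'eef_pos': array([ 0.166, -0.654,  0.226]), 'ee_rot': array([ 3.14 , -0.   , -2.893]), 'force': array([-0.283, -0.123, -0.302]), 'moment': array([ 0.025, -0.02 , -0.044]), 'gripper_force': np.float64(0.0), 'width': np.float64(0.088)} 0.0188
scene gauge_knob 0.74 [184. 189.  31.  81.] [ 0.636 -0.209  0.161] 0.208
scene sensor 0.93 [184. 188.  30.  80.] [ 0.636 -0.209  0.157] 0.208
scene holder 0.71 [174. 207.  18.  27.] [ 0.545 -0.238  0.081] 0.134
scene holder 0.69 [ 96. 194.  17.  40.] [ 0.458 -0.429  0.077] 0.122
scene holder 0.66 [120. 222.  24.  38.] [ 0.563 -0.373  0.061] 0.124
scene station 0.59 [157. 189. 117.  95.] [ 0.598 -0.17   0.021] 0.208
scene rack 0.92 [316. 179.  62.  50.] [0.558 0.195 0.021] 0.114
scene gauge 0.89 [184. 192.  29.  77.] [ 0.636 -0.209  0.157] 0.208
scene nest 0.88 [160. 190. 112.  95.] [ 0.59
[... 656 characters left out ...]
.74 [342. 183.  21.  23.] [ 0.55  -0.372  0.073] 0.127
top holder 0.73 [366. 213.  15.  29.] [ 0.44  -0.43   0.069] 0.126
top rack 0.74 [138. 182.  54.  53.] [0.503 0.22  0.022] 0.139
top rack 0.66 [290. 194.  29.   5.] [ 0.532 -0.204  0.099] 0.143
top gauge 0.96 [291. 160.  25.  40.] [ 0.594 -0.206  0.166] 0.21
top nest 0.72 [240. 158.  84.  71.] [ 0.558 -0.162  0.022] 0.21
top nest 0.6 [289. 163.  23.  38.] [ 0.594 -0.206  0.167] 0.21
top bottle 0.9 [196. 113.  24.  28.] [0.744 0.077 0.114] 0.174
top jar 0.67 [145. 260.  24.  19.] [0.314 0.233 0.074] 0.081
top jar 0.63 [293. 160.  22.  39.] [ 0.594 -0.207  0.166] 0.21
top setting_ring 0.38 [253. 209.  14.  12.] [ 0.483 -0.086  0.034] 0.039
```

```bash
python3 - <<'E'
import cv2,numpy as np
a=cv2.imread('pics/scene0.png')[110:330,60:420];b=cv2.imread('pics/top0.png')[90:310,110:470]
cv2.imwrite('pics/b0.png',np.vstack([cv2.resize(a,(490,300)),cv2.resize(b,(490,300))]))
E
python3 - <<'E'
import sys;sys.path.insert(0,'.')
from h import *
d=np.load('top0.npy');P=cloud('top',d)
x,y,z=P[...,0],P[...,1],P[...,2]
near=(abs(x-.56)<.2)&(abs(y+.16)<.2)&(d>0)
def rect(m,n):
    q=P[m][:,:2]; r=cv2.minAreaRect((q*1000).astype(np.float32)); print(n,m.sum(),np.round(r[0],1),np.round(r[1],1),round(r[2],1),np.round(q.mean(0),4))
rect(near&(abs(z-.022)<.006)&(x>.42),'base')
rect(near&(z>.19),'knob')
rect(near&(z>.155)&(z<.178),'arm')
rect(near&(z>.12)&(z<.15)&(y>-.33),'tab')
rect(near&(z>.043)&(z<.056)&(y>-.33),'nest/stop')
rect(near&(z>.09)&(z<.115)&(y>-.33),'plate')
E
```

```text
base 3324 [ 562.2 -194.8] [200.  326.2] 8.5 [ 0.5452 -0.151 ]
knob 63 [ 623.7 -203.9] [21.4 20.8] 86.9 [ 0.6228 -0.2037]
arm 301 [ 581.1 -211.3] [120.1  30.9] 8.7 [ 0.5832 -0.2087]
tab 17 [ 581.8 -197.1] [110.4   2. ] 9.7 [ 0.605  -0.1931]
nest/stop 376 [ 573.7 -165.4] [129.4 204.4] 9.0 [ 0.5662 -0.196 ]
plate 59 [ 575.5 -223.9] [ 76.9 103.8] 86.2 [ 0.5501 -0.2124]
```

View pics/b0.png

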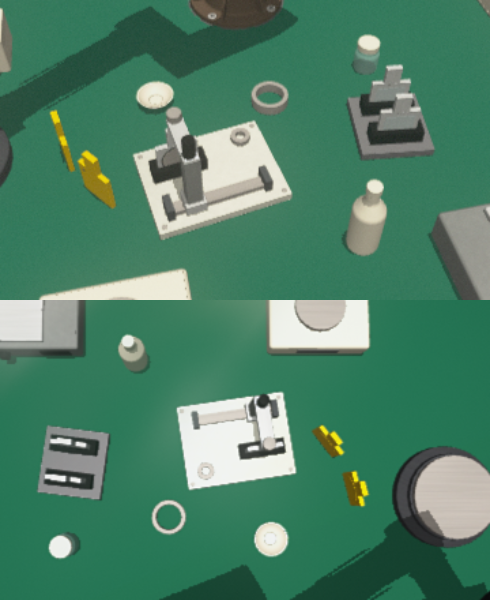

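The top image shows the gauge at about (305,175) and the grey holder in the black nest at (302,198). The two look-alikes are yellow, at (350,195) and (373,226). The only grey holder in the station's nest is the target, and the rack's spares are at (160,195) and (160,220). Next I'll fit the station frame.

Run:
```python
from h import *
im=cv2.imread('pics/top0.png');d=np.load('top0.npy');P=cloud('top',d)
x,y,z=P[...,0],P[...,1],P[...,2]
near=(x>.42)&(x<.73)&(y>-.315)&(y<.0)&(d>0)
m=near&(z>.014); n,l,st,_=cv2.connectedComponentsWithStats(m.astype(np.uint8)); k=1+np.argmax(st[1:,4])
q=P[(l==k)&(z<.03)][:,:2];r=cv2.minAreaRect((q*1000).astype(np.float32));print(r)
a=np.deg2rad(r[2]); a=a if a<.6 else a-np.pi/2; c=np.array(r[0])/1000;print('yaw',a,'c',c)
ex=np.array([np.cos(a),np.sin(a)]);ey=np.array([-ex[1],ex[0]])
L=np.stack([(P[...,:2]-c)@ex,(P[...,:2]-c)@ey,z],-1)*1000
def rg(m,n):
    q=L[m]; print(n,m.sum(),np.round(q.min(0)),np.round(q.max(0)),np.round(np.median(q,0)))
s=(l==k)
rg(s&(z>.195),'knob');rg(s&(z>.176)&(z<.19),'barrel');rg(s&(abs(z-.05)<.006)&(L[...,0]<10),'nest');rg(s&(abs(z-.05)<.006)&(L[...,0]>30),'stops');rg(s&(z>.08)&(z<.145)&(L[...,0]<-5)&(L[...,0]>-50),'plate/tab')
# scene camera
d2=np.load('scene0.npy');Q=cloud('scene',d2);L2=np.stack([(Q[...,:2]-c)@ex,(Q[...,:2]-c)@ey,Q[...,2]],-1)*1000
L=L2;s2=(abs(L2[...,0])<100)&(abs(L2[...,1])<130)&(d2>0)
rg(s2&(L2[...,2]>195),'knob');rg(s2&(abs(L2[...,2]-50)<5)&(L2[...,0]<10),'nest');rg(s2&(L2[...,2]>60)&(L2[...,2]<97)&(L2[...,0]<0),'plate')
rg(s2&(L2[...,2]>110)&(L2[...,2]<140)&(L2[...,0]<-10),'tab')
print('setring etc')
cc=[(285,140),(330,220)]
save('c0.png',cv2.cvtColor(cv2.resize(im[145:245,230:330],(600,600),interpolation=cv2.INTER_CUBIC),cv2.COLOR_BGR2RGB))
```

```text
((557.2801513671875, -162.1444549560547), (200.04705810546875, 260.28228759765625), 8.413427352905273)
yaw 0.14684200868554792 c [ 0.55728015 -0.16214445]
knob 56 [ 49. -62. 196.] [ 70. -41. 210.] [ 60. -51. 206.]
barrel 82 [-43. -65. 177.] [ 57. -39. 188.] [-30. -51. 182.]
nest 222 [ -48. -108.   44.] [-12.  -1.  56.] [-37. -41.  51.]
stops 151 [  39. -107.   44.] [81. 97. 55.] [ 59. -37.  50.]
plate/tab 61 [-36. -95.  82.] [-24. -15. 143.] [-31. -38. 100.]
knob 94 [ 51. -63. 195.] [ 75. -41. 208.] [ 65. -52. 204.]
nest 213 [ -48. -107.   45.] [-8. -0. 55.] [-21. -77.  49.]
plate 170 [-34. -94.  60.] [-19. -14.  97.] [-23. -74.  79.]
tab 34 [-36. -71. 112.] [-20. -60. 139.] [-23. -67. 125.]
setring etc
```

View pics/c0.png

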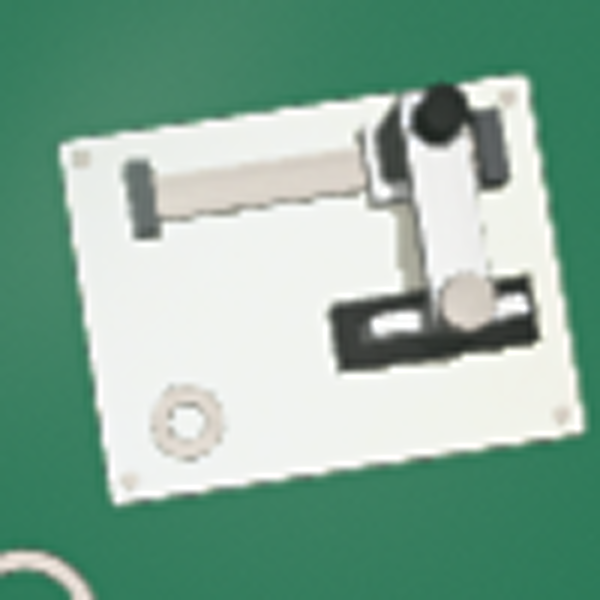

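The crop shows the grey holder in the black nest under the sensor barrel at crop (468,300). The knob is at (440,112), the rail runs left to the far stop at (142,200), and the setting ring is at (187,420). The plan is to grip the knob across y, slide it, then grip the tab across its width (also y). The tool can't tilt, so the holder has to be pivoted in the pads against the nest's front lip.

```bash
cat >> h.py <<'E'
A=0.147;C=np.array([.5573,-.1621,0]);S=Ro.from_euler('z',A).as_matrix()
def w(l): return C+S@(np.array(l)/1000)
def go(l,yaw=A-np.pi):
    "local station mm TCP target -> tool units from current pose"
    s=arm.get_state();R=Ro.from_euler('xyz',s["ee_rot"]).as_matrix()
    d=R.T@(w(l)-s["eef_pos"])/.025; dy=(yaw-s["ee_rot"][2]+np.pi)%(2*np.pi)-np.pi
    print(np.round(s["t"],2),'local',np.round(S.T@(s["eef_pos"]-C)*1000,1),'rot',np.round(s["ee_rot"],3),'units',np.round(d,2),'turn',np.round(-np.degrees(dy)/5,2))
E
python3 - <<'E'
from h import *
go([60,-51.5,230]);go([60,-51.5,174])
E
```

```text
1.1 local [-459.  -429.5  226.6] rot [ 3.142 -0.    -2.893] units [-22.19  12.93  -0.14] turn 1.17
1.1 local [-459.  -429.5  226.6] rot [ 3.142 -0.    -2.893] units [-22.19  12.93   2.1 ] turn 1.17
```

```bash
python3 -m crank '[[[-1.8,1,-0.3,0.2],[-3.8,2.2,-0.3,0.4],[-5.8,3.4,-0.3,0.6],[-7.8,4.5,-0.3,0.8],[-9.8,5.7,-0.3,1],[-11.8,6.9,-0.3,1.17],[-13.8,8,-0.3,1.17],[-15.8,9.2,-0.3,1.17],[-17.8,10.4,-0.3,1.17],[-19.8,11.5,-0.3,1.17],[-21.3,12.4,-0.3,1.17],[-22.2,12.93,-0.3,1.17]]]' 0 20
python3 - <<'E'
from h import *
go([60,-51.5,174])
E
```

```text
t: 2.6
eef_pos: [0.6258, -0.2025, 0.2338]
ee_rot: [3.142, -0.0, -2.993]
force: [0.6, -0.5, -0.0]
width: 0.0878
gripper_force: 0.0
2.6 local [ 61.8 -50.  233.8] rot [ 3.142 -0.    -2.993] units [ 0.07 -0.06  2.39] turn 0.01
```

```bash
python3 -m crank '[[[0.05,0,0.8,0],[0.05,0,1.6,0],[0.05,0,2.3,0],[0.05,0,2.35,0]]]' 0 20; python3 -m crank '[[[0,0,0,0],[0,0,0,0],[0,0,0,0],[0,0,0,0]]]' 0.8 20
python3 - <<'E'
from h import *
go([60,60,174])
E
```

```text
t: 3.1
eef_pos: [0.6223, -0.2047, 0.1739]
ee_rot: [3.141, -0.003, -2.995]
force: [0.1, -0.6, -0.6]
width: 0.0877
gripper_force: 0.0
t: 3.6
eef_pos: [0.6234, -0.2044, 0.1757]
ee_rot: [-3.141, 0.001, -2.995]
force: [-0.9, 0.4, 0.8]
width: 0.0535
gripper_force: 0.0
3.6 local [ 59.2 -51.6 175.7] rot [-3.141e+00  1.000e-03 -2.995e+00] units [-0.03  4.46  0.07] turn -0.0
```

```bash
python3 -m crank '[[[0,0,0,0],[0,0,0,0],[0,0,0,0],[0,0,0,0],[0,0,0,0]]]' 0.8 20; python3 -m crank '[[[0,0.4,0,0],[0,0.9,0,0],[0,1.4,0,0],[0,1.9,0,0],[0,2.4,0,0],[0,2.9,0,0],[0,3.4,0,0],[0,3.8,0,0],[0,4.1,0,0],[0,4.3,0,0],[0,4.3,0,0]]]'
python3 - <<'E'
from h import *
go([60,60,174])
E
```

```text
t: 4.22
eef_pos: [0.6233, -0.2045, 0.1753]
ee_rot: [-3.142, -0.0, -2.995]
force: [0.1, -1.0, 1.0]
width: 0.0234
gripper_force: 20.0
t: 5.6
eef_pos: [0.6074, -0.0972, 0.1753]
ee_rot: [3.141, -0.0, -2.995]
force: [-0.6, 2.0, 0.0]
width: 0.0233
gripper_force: 20.0
5.6 local [ 59.   56.8 175.3] rot [ 3.141 -0.    -2.995] units [-0.04  0.13  0.05] turn -0.0
```

```bash
python3 -m crank '[[[0,0.1,0,0],[0,0.15,0,0],[0,0.2,0,0],[0,0.2,0,0]]]'; python3 -m crank '[[[0,0.1,0,0],[0,0.15,0,0],[0,0.15,0,0]]]'
```

```text
t: 6.1
eef_pos: [0.6069, -0.0939, 0.1753]
ee_rot: [-3.141, -0.0, -2.995]
force: [1.6, -4.1, -2.0]
width: 0.0234
gripper_force: 20.0
t: 6.48
eef_pos: [0.6068, -0.0937, 0.1753]
ee_rot: [-3.136, -0.001, -2.996]
force: [6.1, -23.9, -8.0]
width: 0.0234
gripper_force: 20.0
```

The force rose to 24 N without motion, so the head is at the stop. I'll release, rise and look.

```bash
python3 -m crank '[[[0,-0.28,0,0],[0,-0.28,0,0],[0,-0.28,0,0],[0,-0.28,0,0],[0,-0.28,-0.7,0],[0,-0.28,-1.5,0],[0,-0.28,-2.3,0],[1,-0.28,-2.6,0],[3,-0.28,-2.6,0],[5,-0.28,-2.6,0],[6.5,-0.28,-2.6,0],[6.5,-0.28,-2.6,0]]]' 0 20
python3 - <<'E'
from h import *
out=[]
for n in('top','scene'):
    im,d=arm.grab_frame(n);P=cloud(n,d);L=(P-C)@S*1000;s=(abs(L[...,0])<100)&(abs(L[...,1])<130)&(d>0)
    x,y,z=L[...,0],L[...,1],L[...,2]
    def rg(m,t):
        q=L[m&s]; print(n,t,len(q),*( [np.round(q.min(0)),np.round(q.max(0)),np.round(np.median(q,0))] if len(q) else []))
    rg((z>195)&(z<212)&(x>40),'knob');rg((z>110)&(z<145)&(x>-50)&(x<-10)&(y<-20),'tab');rg((z>133)&(z<145)&(x>-50)&(x<-10)&(y<-20),'tabtop');rg((z>85)&(z<104)&(x>-50)&(x<0)&(y<-5),'plate')
    u=proj(n,w([-10,-20,100])).astype(int)
    out.append(cv2.resize(im[max(u[1]-60,0):u[1]+60,max(u[0]-70,0):u[0]+70],(560,480))[:300*2] )
save('e1.png',cv2.resize(np.hstack([cv2.resize(o,(400,343)) for o in out]),(800,343)))
go([-30,-55,107])
E
```

```text
t: 7.98
eef_pos: [0.445, -0.1203, 0.2424]
ee_rot: [3.142, 0.003, -2.995]
force: [1.2, -0.2, -0.3]
width: 0.0877
gripper_force: 0.0
top knob 56 [ 49.  49. 198.] [ 70.  72. 211.] [ 59.  60. 206.]
top tab 28 [-36. -69. 135.] [-24. -42. 144.] [-29. -60. 140.]
top tabtop 28 [-36. -69. 135.] [-24. -42. 144.] [-29. -60. 140.]
top plate 21 [-35. -95.  91.] [-25. -78. 104.] [-31. -88. 100.]
scene knob 87 [ 51.  49. 195.] [ 75.  71. 208.] [ 64.  59. 204.]
scene tab 150 [-36. -70. 110.] [-19. -38. 142.] [-24. -55. 131.]
scene tabtop 67 [-36. -70. 133.] [-19. -38. 142.] [-26. -54. 139.]
scene plate 182 [-35. -94.  85.] [-20. -14. 104.] [-24. -56.  96.]
8.07 local [-102.7   57.7  241.9] rot [-3.141e+00  3.000e-03 -2.995e+00] units [-2.89 -4.51  5.41] turn 0.0
```

View pics/e1.png

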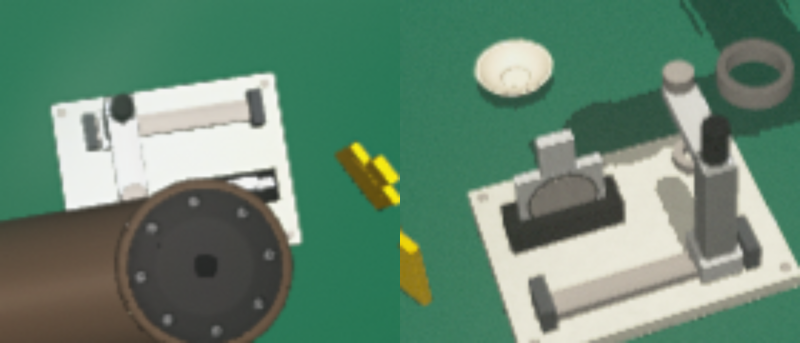

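The gauge is at the stop (knob at crop (122,105) in the left panel). The grey holder with the round sample stands free, its tab at (555,150) in the right panel. I'll go to the tab.

```bash
python3 -m crank '[[[-0.7,-1.2,0,0],[-1.5,-2.4,0,0],[-2.2,-3.6,0,0],[-2.9,-4.53,0,0],[-2.9,-4.53,1,0],[-2.9,-4.53,1.8,0],[-2.9,-4.53,1.8,0]]]' 0 20
python3 - <<'E'
from h import *
go([-30,-55.5,108])
E
```

```text
t: 8.95
eef_pos: [0.5348, -0.2215, 0.1935]
ee_rot: [3.141, -0.004, -2.995]
force: [-0.4, 0.2, 0.6]
width: 0.0877
gripper_force: 0.0
8.95 local [-31.  -55.4 193.5] rot [ 3.141 -0.004 -2.995] units [-0.05 -0.01  3.42] turn -0.0
```

```bash
python3 -m crank '[[[-0.04,0,0.9,0],[-0.04,0,1.8,0],[-0.04,0,2.7,0],[-0.04,0,3.3,0],[-0.04,0,3.42,0],[-0.04,0,3.42,0]]]' 0 20;python3 -m crank '[[[0,0,0,0],[0,0,0,0],[0,0,0,0],[0,0,0,0],[0,0,0,0],[0,0,0,0],[0,0,0,0],[0,0,0,0]]]' 0.8 25
python3 - <<'E'
from h import *
go([-30,-55.5,108])
E
```

```text
t: 9.7
eef_pos: [0.5364, -0.2215, 0.1105]
ee_rot: [-3.141, 0.001, -2.995]
force: [-0.2, 0.8, 0.3]
width: 0.0879
gripper_force: 0.0
t: 10.7
eef_pos: [0.5358, -0.2213, 0.1097]
ee_rot: [3.141, -0.0, -2.995]
force: [-0.7, 0.7, 0.1]
width: 0.0317
gripper_force: 25.0
10.7 local [-30.  -55.4 109.7] rot [ 3.141 -0.    -2.995] units [ 0.   -0.    0.07] turn -0.0
```

```bash
python3 -m crank '[[[0,0,-0.3,0],[0,0,-0.8,0],[0,0,-1.4,0],[0,0,-1.9,0],[0,0,-1.9,0],[0,0,-1.9,0],[0,0,-1.9,0]]]' 0.8 25
python3 - <<'E'
from h import *
go([-30,-55.4,133.7])
im,d=arm.grab_frame('scene');u=proj('scene',w([-30,-55,100])).astype(int)
save('f1.png',cv2.resize(im[u[1]-60:u[1]+60,u[0]-70:u[0]+70],(700,600),interpolation=cv2.INTER_CUBIC))
E
```

```text
t: 11.58
eef_pos: [0.5354, -0.2213, 0.1567]
ee_rot: [3.141, -0.001, -2.995]
force: [-0.7, -0.9, -2.5]
width: 0.0322
gripper_force: 25.0
11.58 local [-30.3 -55.4 156.7] rot [ 3.141e+00 -1.000e-03 -2.995e+00] units [-0.01 -0.    0.92] turn -0.0
```

View pics/f1.png

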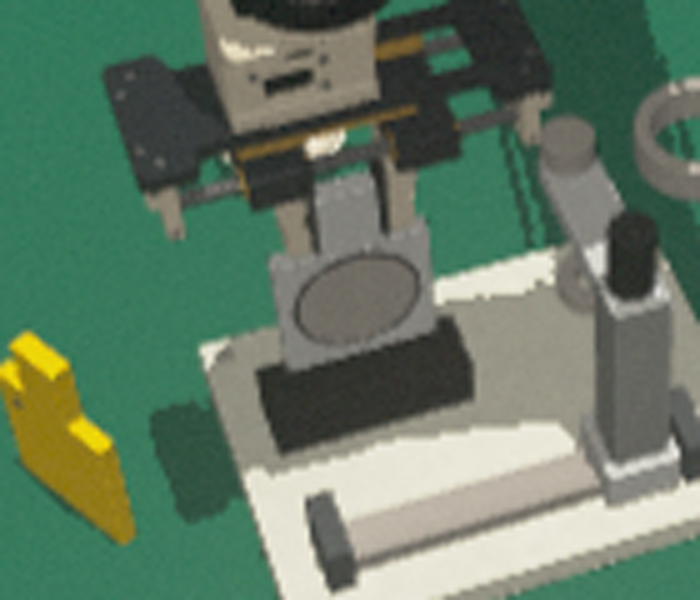

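The holder is gripped by the tab's sides and clear of the nest, its lower edge at about crop (360,355). Weight on the tool is about 2.5 N. Now I'll dip its edge 6 mm into the slot and tip it against the lip with a lighter grip.

```bash
python3 -m crank '[[[0,0,0.4,0],[0,0,0.8,0],[0,0,0.94,0],[0,0,0.94,0]]]' 0.8 15; python3 -m crank '[[[0.3,0,0,0],[0.59,0,0.01,0],[0.85,0,0.04,0],[1.12,0,0.09,0],[1.12,0,0.09,0]]]' 0.8 12
python3 - <<'E'
from h import *
go([-30,-55.4,133.7])
E
```

```text
t: 12.12
eef_pos: [0.5356, -0.2214, 0.1332]
ee_rot: [3.141, -0.001, -2.995]
force: [-0.1, -0.0, -1.6]
width: 0.0319
gripper_force: 15.0
t: 12.75
eef_pos: [0.5075, -0.2257, 0.1318]
ee_rot: [-3.141, -0.0, -2.995]
force: [-0.2, -1.0, -2.5]
width: 0.032
gripper_force: 12.0
12.75 local [-58.6 -55.6 131.8] rot [-3.141 -0.    -2.995] units [-1.14  0.01 -0.08] turn -0.01
```

```bash
python3 -m crank '[[[0.26,0,0.07,0],[0.51,0,0.15,0],[0.77,0,0.25,0],[1.01,0,0.36,0],[1.25,0,0.5,0],[1.47,0,0.64,0],[1.68,0,0.8,0],[1.88,0,0.97,0],[1.98,0,1.06,0],[1.98,0,1.06,0]]]' 0.8 12
python3 - <<'E'
from h import *
go([-30,-55.4,133.7])
im,d=arm.grab_frame('scene');u=proj('scene',w([-60,-55,100])).astype(int)
save('g1.png',cv2.resize(im[u[1]-60:u[1]+60,u[0]-70:u[0]+70],(700,600),interpolation=cv2.INTER_CUBIC))
E
```

```text
t: 14.0
eef_pos: [0.4588, -0.2327, 0.1048]
ee_rot: [3.141, -0.001, -2.995]
force: [-0.7, -0.5, -0.1]
width: 0.032
gripper_force: 12.0
14.0 local [-107.8  -55.4  104.8] rot [ 3.141e+00 -1.000e-03 -2.995e+00] units [-3.11  0.   -1.16] turn -0.01
```

View pics/g1.png

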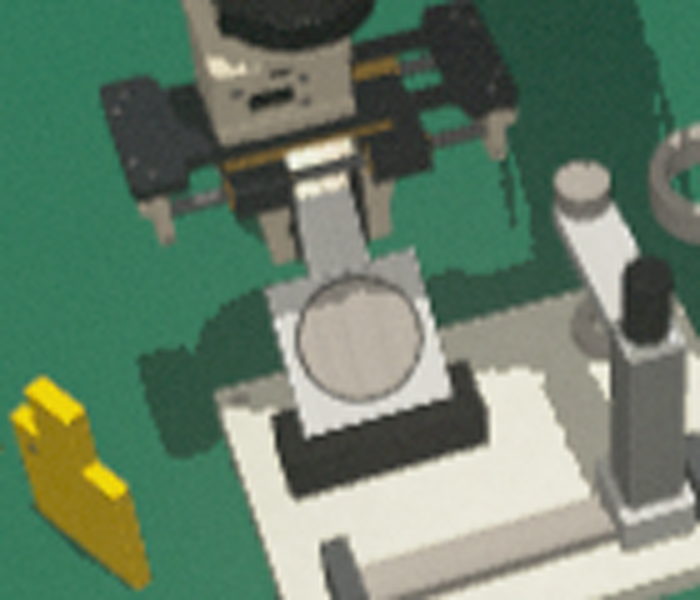

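It is tipped with the polished face up (sample at crop (360,340)), the lower edge in the slot mouth at (370,420). I'll firm the grip and lift.

```bash
python3 -m crank '[[[0,0,0,0],[0,0,0,0],[0,0,0,0],[0,0,-0.3,0],[0,0,-0.8,0],[0,0,-1.5,0],[0,0,-2.3,0],[0,0,-3.1,0],[0,0,-4,0],[0,0,-4.9,0],[0,0,-5.5,0],[0,0,-5.8,0]]]' 1 60; python3 -m crank '[[[0,0,0,0],[0,0,0,0],[0,0,0,0],[0,0,0,0]]]'
python3 - <<'E'
from h import *
go([-107.8,-55.4,250])
im,d=arm.grab_frame('scene');P=cloud('scene',d);L=(P-C)@S*1000
s=(d>0)&(abs(L[...,1]+55)<36)&(L[...,0]>-110)&(L[...,0]<-20)&(L[...,2]>140)&(L[...,2]<250)
q=L[s];c=q.mean(0)
for _ in range(3):
    n=np.linalg.svd(q-c)[2][2]; k=abs((q-c)@n)<4; q=q[k];c=q.mean(0)
n*=np.sign(n[2]);print(len(q),c,n,'angle from up',np.degrees(np.arccos(n[2])),'lowest',np.percentile(q[:,2],2),'knob',np.round(np.median(L[(d>0)&(abs(L[...,0]-60)<15)&(L[...,2]>198)&(L[...,2]<212)],0)))
u=proj('scene',w([-60,-55,200])).astype(int);a,b=max(u[1]-60,0),max(u[0]-70,0)
save('h1.png',cv2.resize(im[a:a+120,b:b+140],(700,600),interpolation=cv2.INTER_CUBIC))
E
```

```text
t: 15.55
eef_pos: [0.4593, -0.2327, 0.2512]
ee_rot: [-3.141, 0.001, -2.995]
force: [0.8, 0.8, -3.1]
width: 0.0314
gripper_force: 60.0
t: 16.05
eef_pos: [0.459, -0.2327, 0.2496]
ee_rot: [3.141, -0.001, -2.995]
force: [0.3, 0.2, -2.6]
width: 0.0312
gripper_force: 60.0
16.05 local [-107.6  -55.4  249.6] rot [ 3.141e+00 -1.000e-03 -2.995e+00] units [ 0.01  0.   -0.02] turn -0.0
918 [-52.18601349 -55.23628622 223.22855149] [ 0.67652531 -0.001637    0.73641757] angle from up 42.57286538219179 lowest 197.24198656207267 knob [ 64.  60. 204.]
```

View pics/h1.png

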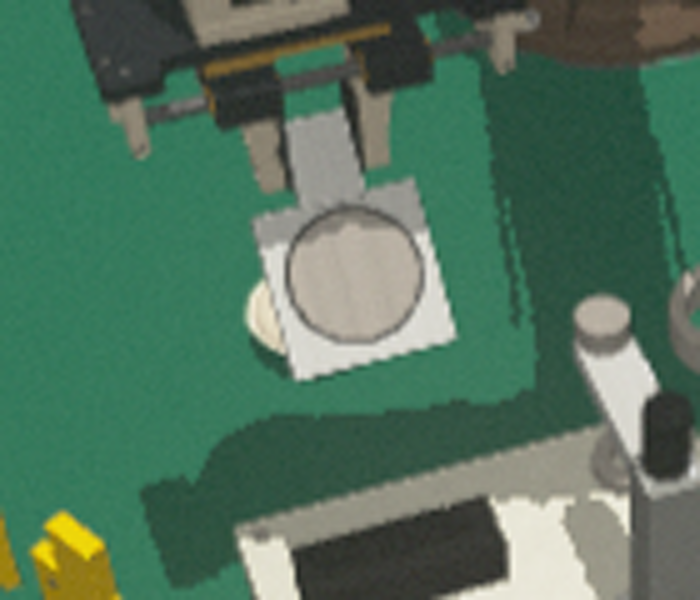

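The holder is held free above the nest, its face about 43° from straight up and its lower edge near 19 cm (crop (375,360)). The gauge is still at the stop. I'll hand it in.

```bash
python3 -c "
from station import arm
print(arm.job_done())"
```

```text
the job is handed in; nothing more can be done
None
```

The job is handed in at about 16 s: the gauge head is at the far stop, and the sample holder is held still about 19 cm above the bench, touching nothing else, with its polished face about 43° from straight up (the tool cannot tilt, so after drawing it clear I dipped its lower edge about 6 mm back into the slot to tip it against the nest's lip).

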